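Push the row of beech blocks home and shut the keeper

ROBOT

A 6-joint arm with a two-finger parallel gripper is mounted at the origin on the work surface; the furniture and walls round the work are solid. World frame = base frame: x ahead of the robot, y to its left, z up, the work surface at z = 0. Lengths are in m, angles in degrees, forces in N, time in s.
With the tool pointing down it reaches from about 0.325 to 0.775 m from the base axis. Payload 5.5 kg.
Tool frame: the origin (TCP) lies at the centre of the arm's flange, where the gripper is bolted on; the fingertips stand 182 mm ahead of it and the grasp point (between the pads) lies 163 mm ahead of it; z points along the fingers, y is the line along which they close (so a half turn about z gives the same grasp; the last joint's range is limited). The gripper opens to 88 mm and grips with 3 to 60 N. Pads are 20 mm wide; open, the fingers measure 115 mm over their backs; the gripper's body (75 mm by 178 mm) begins 61 mm behind the grasp point.
Start: joints at [-70.227, 5.22, 70.514, -0, 104.267, -3.249], TCP at [0.235, -0.552, 0.405] pointing down, gripper open.
Joint ranges: [-164.24, 164.24], [-49.07, 125.15], [9.68, 141.18], [-86.29, 266.29], [3.28, 154.24], [-151.56, 151.56]. Speed limits (degrees/s): [147.25, 147.25, 172.46, 180, 180, 180].

INTERFACE

Orientations are given as [roll, pitch, yaw] about the fixed x, y, z axes, in that order (R = Rz(yaw) Ry(pitch) Rx(roll)).
In Python, from station import r gives the robot as it stands. The module is installed in compiled form; this text tells all that it offers. Calls block until the motion is done:
- r.reach(position, orientation): joint-space move of the TCP to a pose.
- r.servo_line(position, rotation=None, speed=0.15): straight line of the TCP; rotation=None keeps the orientation; speed is the mean speed in m/s.
- r.move_joints(angles): joint-space move.
- r.let_go() and r.grab(squeeze=None): open the fingers fully, or close them until they stop; squeeze is the grip in N (None keeps the last).
- r.wait(seconds).
- r.inverse_kinematics(position, orientation): joint angles nearest the present ones, or None.
- r.sense(): the state.
- r.snapshot(name): name is "scene" or "top"; returns a dict with "frame" (400x640x3 uint8, red, green, blue), "fx", "fy", "cx", "cy" (pixels), "dist_coeffs" ([k1, k2, p1, p2, k3] as OpenCV has them; the pictures are not rectified), "R" (3x3) and "t" (3): a world point X has camera coordinates R X + t. Camera axes: x right, y down, z forward; pixel columns grow to the right and rows downward; lengths in m; the calibration is good to about 2 mm. A picture is of the moment at which its call begins. There is no depth.
A pose or a line that the arm cannot do raises r.IKError and nothing moves.
- r.hand_in(): hands the job in; it is judged then, once.
The state is a dict: "clock": time; "joints": joint angles; "joint_vel": joint speeds; "joint_torque": joint torques, N m; "tcp_pos": TCP position; "orientation": TCP orientation; "contact_force": force on the tool from outside, world axes, zero at the start; "torque": the same for the moment, N m; "opening": finger opening in m; "gripper_force": force on a finger pad.
Only numpy, scipy, OpenCV 4.12 (cv2) and the standard library are available. Lean on these libraries where they do the work, as an engineer would, in place of code of your own. Each camera call takes 0.05 s, during which the arm holds its last target. There are 200 camera calls.

TASK

Push the row of four beech blocks along its channel as one train, pressing only on the rearmost block, until the row is fully home against the end stop. Then push the steel keeper round until it stands square across the channel behind the row, up to its stop. Slide the blocks without lifting or tipping any, leave the spare block and everything else on the table where it is, and move clear.

Things in the scene. Friction and masses are not known exactly. Their poses are not given: they have to be found in the camera images.
- rail: Fixed wood base 360x104x6 mm with an aluminium channel, open on top. Origin: under its middle, on the table; x runs along the channel to the end stop, y across, z up. Channel floor 6 mm above the table; side walls 4 mm thick, tops 16 mm above the table, 84 mm clear between (y -42 to 42 mm). End stop: aluminium block, face at x = +170 mm, top 28 mm above the table; the end at x = -180 mm is open.
- stop_face (a point): Middle of the lower edge of the end stop's inner face, at channel floor height (x = 170 mm, z = 6 mm in the rail's frame); axes as the rail's.
- block_1: Beech block, 46 mm along the channel (its x), 80 mm across (its y), 22 mm high, about 0.1 kg, sliding freely on the channel floor: the leading block, nearest the end stop. Origin: centre of its underside. The four touch face to face in a row and their axes match the rail's; the row is 184 mm long.
- block_2: Beech block, 46 mm along the channel (its x), 80 mm across (its y), 22 mm high, about 0.1 kg, sliding freely on the channel floor: the second block. Origin: centre of its underside. The four touch face to face in a row and their axes match the rail's; the row is 184 mm long.
- block_3: Beech block, 46 mm along the channel (its x), 80 mm across (its y), 22 mm high, about 0.1 kg, sliding freely on the channel floor: the third block. Origin: centre of its underside. The four touch face to face in a row and their axes match the rail's; the row is 184 mm long.
- block_4: Beech block, 46 mm along the channel (its x), 80 mm across (its y), 22 mm high, about 0.1 kg, sliding freely on the channel floor: the rearmost block, nearest the open end: the one to push on. Origin: centre of its underside. The four touch face to face in a row and their axes match the rail's; the row is 184 mm long.
- keeper (a joint): Keeper: flat steel bar 12 mm wide, 18 to 26 mm above the table, on an upright pivot at x -25, y +60 mm in the rail's frame. Angle in rad, growing anticlockwise from above: 0 = bar points along the rail's -x, outside the channel; 1.57 = hard stop, square across the channel 5 mm behind the home row. Starts at -0.3 to 0; stays where left (1 N at the knob moves it).
- keeper_knob (a point): Middle of the black round knob (18 mm diameter, from 26 to 46 mm above the table) upright on the keeper bar, 70 mm from the pivot; the bar ends 16 mm beyond it. This point is 36 mm above the table.
- spare_block: Bystander: a fifth beech block like the others (46 x 80 x 22 mm) lying apart on the table beside the rail. Origin: centre of underside.
- prop_a: Bystander: small wooden spacer 17 x 31 x 13 mm on the table beside the rail's keeper side, near the stop end. Origin: centre of underside.
- prop_b: Bystander: second small wooden spacer 17 x 31 x 13 mm near the first. Origin: centre of underside.
- ferrule: Bystander: brass tube 13 mm in diameter, 29 mm high, standing upright on the table near the spacers, beside the end stop. Origin: centre of underside.
- tape: Bystander: masking tape roll lying flat, 102 mm across, 24 mm high, right of the rail. Origin: centre of underside.
- brush: Bystander: black brush 57 x 194 x 37 mm lying on the table to the left near the robot. Origin: centre of underside.
Things that resemble listed ones, but are neither listed nor needed, are in the scene too. What is shaped like the block_2 but black or turquoise is not meant.

How it is judged:
By the outcome, as a careful person would: the job done as asked, in the order asked, and still so for the second after the job is handed in, with the robot touching nothing.
It also fails if it takes over 48 s, if anything falls off the work surface, if the arm or the gripper's body presses on something with over 40 N, if the wrist force passes 120 N, or if a joint passes its speed limit or range.

## Working session

There is one attempt and no reset: what is moved stays moved. The work goes in short steps, each a Python script; the robot and the scene stay as the last script left them, time stands still between calls to the robot, and variables do not carry over. Pictures are saved under pics/ and viewed, at most 10 in all, crops included, and the job is handed in when it is done.

```bash
mkdir -p pics; python3 - <<'E'
from station import r
import cv2,pickle,numpy as np
d={}
for n in("scene","top"):
    s=r.snapshot(n);d[n]=s;cv2.imwrite(f"pics/{n}0.png",s["frame"][:,:,::-1])
    print(n,s["fx"],s["dist_coeffs"],(-np.array(s["R"]).T@np.array(s["t"])).round(3),np.array(s["R"]).round(2).tolist())
pickle.dump(d,open("s0.pkl","wb"))
print(r.sense())
E
```

```text
scene 454.5198968514649 [-0.07204998  0.          0.          0.          0.        ] [-0.258 -0.854  0.929] [[0.73, -0.68, -0.01], [-0.44, -0.46, -0.77], [0.52, 0.57, -0.63]]
top 453.7752207480544 [-0.08586142  0.          0.          0.          0.        ] [ 0.335 -0.065  1.251] [[0.0, -1.0, -0.01], [-1.0, -0.0, -0.09], [0.09, 0.01, -1.0]]
{'clock': 0.1, 'joints': array([-7.02297613e+01,  5.25948952e+00,  7.05730858e+01, -1.17415582e-03,
        1.04266538e+02, -3.24805778e+00]), 'joint_vel': array([-0.00702478, -0.19364119, -0.13392527,  0.05846711,  0.08410685,
        0.0324705 ]), 'joint_torque': array([ 2.52659789e-03, -4.47857630e+01, -4.07570958e+01,  6.99642766e-02,
        2.84627010e-02, -1.27693111e-04]), 'tcp_pos': array([ 0.2346363 , -0.55228331,  0.40363108]), 'orientation': array([-1.79900982e+02, -4.47903079e-03,  2.30180042e+01]), 'contact_force': array([ 0.22086126, -0.55285185,  0.29512095]), 'torque': array([ 0.0416962 ,  0.10642341, -0.0234913 ]), 'gripper_force': 0.0, 'opening': 0.08785231864080419}
```

View pics/scene0.png

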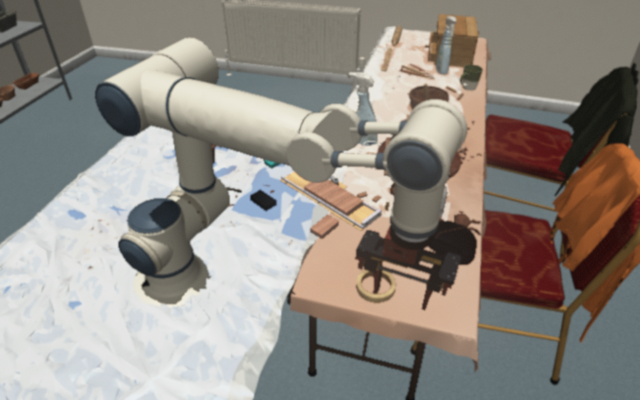

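View pics/top0.png

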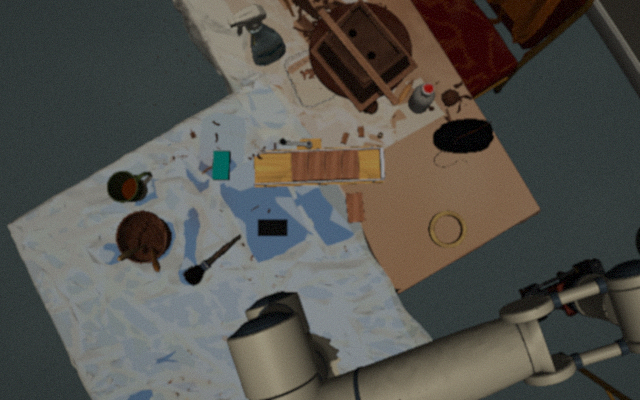

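The top view shows the rail at cols 255–384, rows 148–186, with the row of four beech blocks at (325,165). The end stop is on the right at about (382,163), and the keeper with its dark knob is near (283,143). Candidates for the "row block":
- four beech blocks in the channel (325,165), chosen
- spare beech block (356,207)
- turquoise block (221,165)
- black block (272,228)

I'll zoom in on both views.

```bash
python3 - <<'E'
import cv2
a=cv2.imread("pics/top0.png")[125:225,240:400];cv2.imwrite("pics/topc.png",cv2.resize(a,None,fx=5,fy=5,interpolation=cv2.INTER_CUBIC))
a=cv2.imread("pics/scene0.png")[155:245,265:395];cv2.imwrite("pics/scenec.png",cv2.resize(a,None,fx=6,fy=6,interpolation=cv2.INTER_CUBIC))
E
```

```text
(no output)
```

View pics/topc.png

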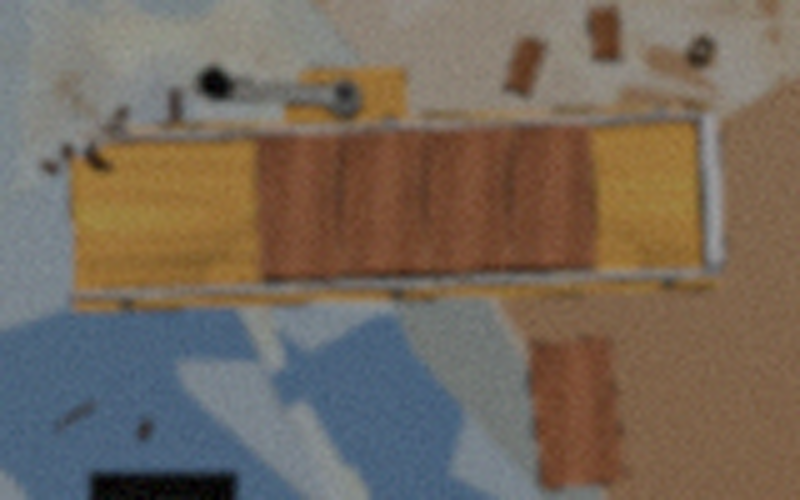

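View pics/scenec.png

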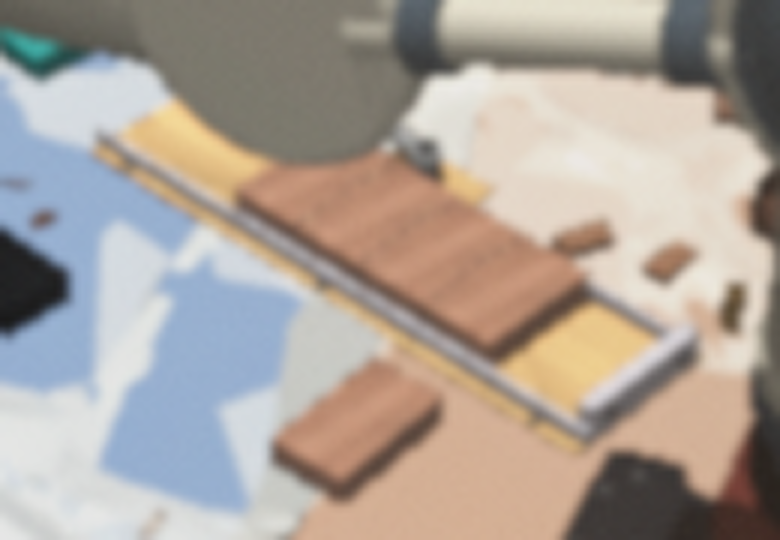

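The crops show four blocks filling the channel, top crop (258..597, 125..278). The end-stop inner edge is at about col 700–708, the knob at (212,80) and the pivot at (345,97). In the scene crop the row's top corners are (585,280), (492,347) and (238,197). Next I fit the rail pose to both views and triangulate heights.

```bash
cat > geo.py <<'E'
import numpy as np,cv2,pickle
from scipy.optimize import least_squares
def proj(s,X):
    K=np.array([[s["fx"],0,s["cx"]],[0,s["fy"],s["cy"]],[0,0,1]])
    return cv2.projectPoints(np.float64(X).reshape(-1,1,3),cv2.Rodrigues(np.float64(s["R"]))[0],np.float64(s["t"]),K,np.float64(s["dist_coeffs"]))[0].reshape(-1,2)
def pix(c,off,f): return (np.float64(c)+.5)/f-.5+off
def rail(p,pts):
    c,s=np.cos(p[2]),np.sin(p[2]);R=np.array([[c,-s,0],[s,c,0],[0,0,1]])
    return np.float64(pts)@R.T+[p[0],p[1],p[3]]
E
python3 - <<'E'
from geo import *
d=pickle.load(open("s0.pkl","rb"));T,S=d["top"],d["scene"]
t=lambda *c:pix(c,[240,125],5); s=lambda *c:pix(c,[265,155],6)
# p: x,y,yaw,z, front s, keeper ang
def model(p):
    f=p[4];h=.028;b=f-.184;a=p[5];k=[-.025-.07*np.cos(a),.060-.07*np.sin(a),.046]
    A=[[b,.04,h],[f,.04,h],[b,-.04,h],[f,-.04,h],[.17,.044,h],[.17,-.044,h],k,[-.18,-.052,.003]]
    B=[[f,.04,h],[f,-.04,h],[b,-.04,h],[.17,-.046,h]]
    return rail(p,A),rail(p,B)
ta=t((258,137),(592,125),(263,278),(597,270),(700,117),(708,270),(212,80),(75,308))
sb=s((585,280),(492,347),(238,197),(583,408))
def res(p):
    A,B=model(p);return np.r_[(proj(T,A)-ta).ravel(),(proj(S,B)-sb).ravel()]
q=least_squares(res,[.5,0,-1.57,0,.1,-.1],loss="soft_l1")
print(q.x.round(4),np.degrees(q.x[2]));print(q.fun.reshape(-1,2).round(2).tolist())
# triangulate row front corners & rear
A,B=model(q.x)
for i,j in((1,0),(3,1),(2,2)):
    w=least_squares(lambda X:np.r_[(proj(T,[X])-ta[i]).ravel(),(proj(S,[X])-sb[j]).ravel()],A[i])
    print("tri",w.x.round(4),"model",A[i].round(4))
print("knob,stop,rear mid",rail(q.x,[[-.025-.07*np.cos(q.x[5]),.06-.07*np.sin(q.x[5]),.036],[.17,0,.006],[q.x[4]-.184,0,.017]]).round(4))
E
```

```text
[ 0.5393 -0.042  -1.5346 -0.0038  0.1107 -0.0995] -87.9259104408819
[[-0.02, -0.58], [0.17, -0.4], [-0.3, 0.08], [0.34, -0.51], [0.08, -0.91], [-0.08, 0.25], [0.58, 0.04], [-0.11, 0.8], [1.06, -0.32], [-0.67, 0.64], [-0.56, -0.51], [-2.22, 0.72]]
tri [ 0.5815 -0.1501  0.0236] model [ 0.5833 -0.1511  0.0242]
tri [ 0.503  -0.1541  0.0266] model [ 0.5033 -0.154   0.0242]
tri [0.4975 0.0289 0.0221] model [0.4967 0.0298 0.0242]
knob,stop,rear mid [[ 0.6028  0.0551  0.0322]
 [ 0.5454 -0.2118  0.0022]
 [ 0.5366  0.0313  0.0132]]
```

The fit agrees to about 1 px, and the triangulated top heights are 22–27 mm against a nominal 28. The row has about 59 mm to travel, with its rear face at rail x ≈ -73 mm. Now I close the fingers, descend behind block_4 and push until the force rises.

```bash
cat > arm.py <<'E'
from station import r
import numpy as np
from geo import rail
P=[.5393,-.042,-1.5346,0]; YAW=np.degrees(P[2])
def pose(x,y,ztip): return rail(P,[[x,y,ztip+.182]])[0]
def loc(): # tool in rail frame
    s=r.sense();c,q=np.cos(P[2]),np.sin(P[2]);v=s["tcp_pos"]-[P[0],P[1],.182]
    return np.array([c*v[0]+q*v[1],-q*v[0]+c*v[1],v[2]])
def F():
    f=r.sense()["contact_force"];c,q=np.cos(P[2]),np.sin(P[2])
    return np.array([c*f[0]+q*f[1],-q*f[0]+c*f[1],f[2]])
E
python3 - <<'E'
from arm import *
for y in(YAW,YAW+180):
    print(y,r.inverse_kinematics(pose(-.12,0,.1),[180,0,y]))
    for a in (-10,90): print(a,r.inverse_kinematics(pose(-.08,.08,.03),[180,0,y-90+a]))
r.grab(squeeze=5); print(r.sense()["opening"],r.sense()["clock"])
r.reach(pose(-.12,0,.10),[180,0,YAW])
r.servo_line(pose(-.12,0,.013),speed=.12)
r.wait(.2);f0=F();print(loc(),f0,r.sense()["clock"])
x=-.12;log=[]
r.servo_line(pose(-.09,0,.013),speed=.06)
x=-.09
while x<-.010:
    x+=.004 if x<-.034 else .001
    r.servo_line(pose(x,0,.013),speed=.04)
    f=F()-f0;log.append((round(x,3),*f.round(1)))
    if abs(f[0])>12:break
print(log);print(loc(),r.sense()["clock"])
E
```

```text
-87.92610324077613 None
-10 [  0.63587019  10.60078151  84.28307764   0.          85.11614085
 -81.43802657]
90 None
92.07389675922387 [ 4.68149757e+00 -3.33299220e+00  9.15857185e+01 -2.54444375e-14
  9.17472737e+01  2.60760081e+00]
-10 [ 6.35870191e-01  1.06007815e+01  8.42830776e+01 -2.54444375e-14
  8.51161409e+01  9.85619734e+01]
90 [ 0.63587019 10.60078151 84.28307764  0.         85.11614085 -1.43802657]
0.00032977092073483647 1.4417Traceback (most recent call last):
  File "<stdin>", line 6, in <module>
station.IKError: the arm cannot take that pose within its joint ranges
```

```bash
sed -i 's/YAW=np.degrees(P\[2\])/YAW=np.degrees(P[2])+180/' arm.py
python3 - <<'E'
from arm import *
r.reach(pose(-.12,0,.10),[180,0,YAW])
r.servo_line(pose(-.12,0,.013),speed=.12)
r.wait(.2);f0=F();print(loc(),f0,r.sense()["clock"])
log=[]
r.servo_line(pose(-.09,0,.013),speed=.06)
x=-.09
while x<-.010:
    x+=.004 if x<-.034 else .001
    r.servo_line(pose(x,0,.013),speed=.04)
    f=F()-f0;log.append((round(float(x),3),*[float(v) for v in f.round(1)]))
    if abs(f[0])>12:break
print(log);print(loc(),r.sense()["clock"])
E
```

```text
[-0.12002078  0.00034231  0.0140777 ] [ 0.74223459  0.44285473 -0.40754812] 5.025
[(-0.086, -0.7, -1.1, 0.4), (-0.082, -1.5, -0.4, -0.3), (-0.078, -1.4, -0.7, 0.3), (-0.074, -0.7, 0.3, 1.4), (-0.07, -0.6, -1.2, 0.4), (-0.066, -1.3, -0.4, 0.3), (-0.062, -0.3, -0.6, 0.5), (-0.058, -0.8, 0.0, 0.2), (-0.054, -1.0, -0.3, 1.0), (-0.05, -0.4, -0.6, 0.0), (-0.046, -0.8, -1.1, 0.3), (-0.042, -1.6, -0.0, -0.1), (-0.038, -0.3, -0.3, 0.3), (-0.034, -1.4, -0.5, 0.4), (-0.033, -3.4, -0.7, 0.3), (-0.032, -4.5, -0.9, 0.8), (-0.031, -3.6, -0.2, 0.4), (-0.03, -2.3, -0.7, 0.1), (-0.029, -3.7, 0.3, -0.5), (-0.028, -3.2, -0.5, 0.6), (-0.027, -5.1, -0.5, 0.1), (-0.026, -8.6, -2.1, 1.5), (-0.025, -11.5, -0.8, 1.9), (-0.024, -15.1, -1.5, 2.5)]
[-2.61625223e-02 -3.00379501e-05  1.30708729e-02] 11.675
```

```bash
python3 - <<'E'
from arm import *
import cv2,pickle
for x in(-.0225,-.021): r.servo_line(pose(x,0,.013),speed=.04);r.wait(.15);print(loc()[0].round(5),F().round(1))
r.servo_line(pose(-.06,0,.013),speed=.08)
r.servo_line(pose(-.06,0,.08),speed=.15)
r.reach(pose(-.105,.115,.08),[180,0,YAW-98])
d={}
for n in("scene","top"): d[n]=r.snapshot(n)
pickle.dump(d,open("s1.pkl","wb"))
a=cv2.resize(d["top"]["frame"][125:225,240:400,::-1],None,fx=5,fy=5,interpolation=cv2.INTER_CUBIC);cv2.imwrite("pics/top1c.png",a)
a=cv2.resize(d["scene"]["frame"][155:245,265:395,::-1],None,fx=6,fy=6,interpolation=cv2.INTER_CUBIC);cv2.imwrite("pics/scene1c.png",a)
print(r.sense()["clock"],loc())
E
```

```text
-0.02564 [-18.8  -1.4   2.4]
-0.02513 [-23.2  -1.8   4. ]
15.3833 [-0.10489284  0.11483836  0.079852  ]
```

View pics/scene1c.png

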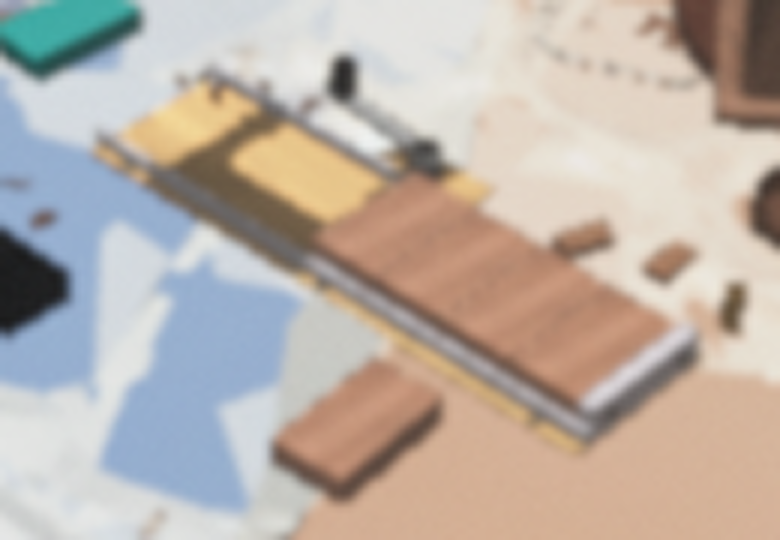

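View pics/top1c.png

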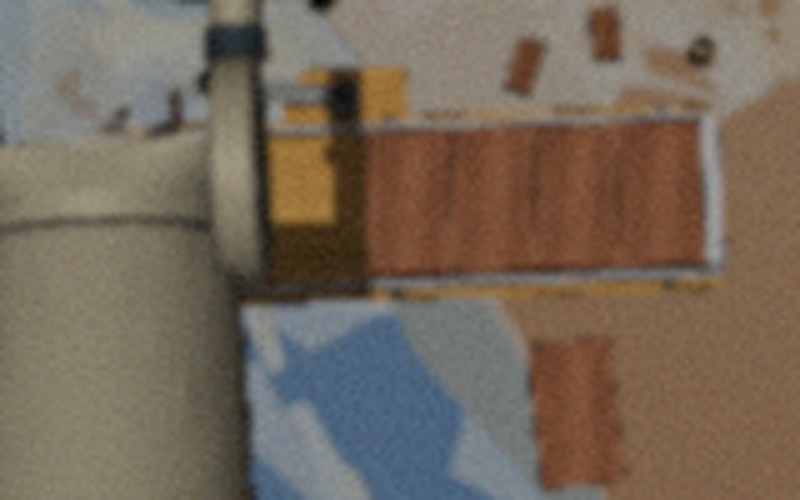

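The row is flush against the end stop at scene (585,405)–(690,330), and in the top view its right edge is at col 703. There is no gap, and the spare block and spacers haven't moved. The knob stands at scene crop (343,78). Next I sweep the keeper round.

```bash
python3 - <<'E'
from arm import *
def kp(deg,d,z=.031):
    a=np.radians(deg);c,s=np.cos(a),np.sin(a)
    return pose(-.0265-.07*c-d*s,.060-.07*s+d*c,z),[180,0,YAW-90+deg]
p,o=kp(-8,.045,.08);r.reach(p,o)
p,o=kp(-8,.045);r.servo_line(p,speed=.12)
r.wait(.1);f0=F();print(loc(),f0,r.sense()["clock"])
log=[]
def go(deg,d,v):
    p,o=kp(deg,d);r.servo_line(p,o,speed=v)
    f=np.linalg.norm((F()-f0)[:2]);log.append((deg,round(float(f),1)));return f
go(-8,.0195,.05)
for a in list(range(0,81,8))+list(np.arange(84,102,1.5)):
    f=go(float(a),.0195,.06)
    if f>10:break
print(log,loc(),r.sense()["clock"])
E
```

```text
[-0.08966686  0.11467519  0.03237518] [ 0.23415312  0.05240786 -0.20956495] 16.2917
[(-8, 0.5), (0.0, 1.1), (8.0, 0.8), (16.0, 0.5), (24.0, 0.3), (32.0, 0.5), (40.0, 0.2), (48.0, 0.9), (56.0, 0.4), (64.0, 0.7), (72.0, 0.5), (80.0, 1.7), (84.0, 0.7), (85.5, 1.0), (87.0, 1.4), (88.5, 0.4), (90.0, 4.9), (91.5, 10.6)] [-0.04569451 -0.0103185   0.03106244] 21.9333
```

```bash
python3 - <<'E'
from arm import *
import cv2
q=loc()
r.servo_line(pose(-.042,q[1],.031),speed=.03);r.wait(.3);print(loc(),F().round(1))
r.servo_line(pose(-.080,q[1],.031),speed=.08)
r.servo_line(pose(-.080,q[1],.15),speed=.15)
r.move_joints([-70.2,5.2,70.5,0,104.3,-3.2]);r.wait(.3)
I=r.snapshot("top")["frame"][125:225,240:400,::-1];J=r.snapshot("scene")["frame"][155:245,265:395,::-1]
cv2.imwrite("pics/top2c.png",cv2.resize(I,None,fx=5,fy=5,interpolation=cv2.INTER_CUBIC))
cv2.imwrite("pics/scene2c.png",cv2.resize(J,None,fx=6,fy=6,interpolation=cv2.INTER_CUBIC))
print(r.sense()["clock"])
E
```

```text
[-0.0448441  -0.01023645  0.03108816] [-15.3   1.2   0.7]
26.8083
```

View pics/top2c.png

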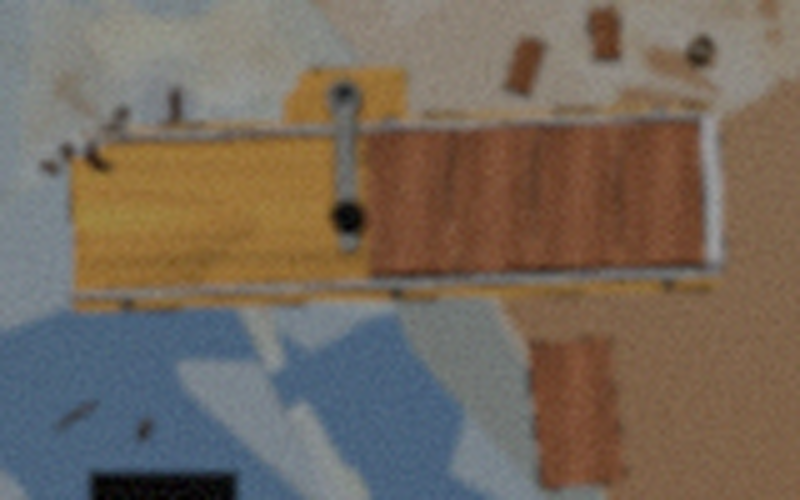

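The keeper stands square across the channel, pivot (345,95) to knob (347,217), parallel to the row's rear face. The row is home and the nearby bystanders haven't moved.

```bash
python3 -c "
from station import r
print(r.hand_in())"
```

```text
the job is handed in; nothing more can be done
None
```

The four blocks are home against the end stop, the keeper stands square behind them at its hard stop, and the arm is clear; I handed the job in at about 27 s on the robot's clock.

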